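# Rolling test: run the round rods down the ramp and stand the rest upright

### The arm

A 6-joint arm with a two-finger parallel gripper is mounted at the origin on the work surface; the furniture and walls round the work are solid. World frame = base frame: x ahead of the robot, y to its left, z up, the work surface at z = 0. Lengths are in mm, angles in rad, forces in N, time in s.
With the tool pointing down it reaches from about 425 to 950 mm from the base axis. Payload 3.5 kg.
Tool frame: the origin (TCP) lies at the very end of the fingers, on their centre line; the grasp point (between the pads) lies 19 mm behind it; z points along the fingers, y is the line along which they close (so a half turn about z gives the same grasp; the last joint's range is limited). The gripper opens to 85 mm and grips with 20 to 120 N. Pads are 22 mm wide; open, the fingers measure 114 mm over their backs; the gripper's body (76 mm by 85 mm) begins 54 mm behind the grasp point. The pads swing forward as they close: fully open they stand 13 mm farther back than shut.
Start: joints at [-1.337, 0.286, 1.577, -0, 1.279, -0.15], TCP at [252.773, -625.869, 231.325] pointing down, gripper open.
Joint ranges: [-2.77, 2.77], [-0.9, 2.22], [0.21, 2.48], [-1.53, 4.67], [0.24, 2.81], [-2.84, 2.84]. Speed limits (rad/s): [2.79, 2.79, 3.14, 3.14, 3.14, 3.14].

### API

Orientations are given as [roll, pitch, yaw] about the fixed x, y, z axes, in that order (R = Rz(yaw) Ry(pitch) Rx(roll)).
In Python, from station import r gives the robot as it stands. Calls block until the motion is done:
- r.movep(position, orientation): joint-space move of the TCP to a pose.
- r.movel(position, rot=None, velocity=150, f_stop=None): straight line of the TCP; rot=None keeps the orientation; velocity is the mean speed in mm/s. With f_stop (N) it stops when the force on the tool has changed by that much, and returns True; else False.
- r.movej(angles): joint-space move.
- r.open_gripper() and r.grab(strength=None): open the fingers fully, or close them until they stop; strength is the grip in N (None keeps the last).
- r.sleep(seconds).
- r.ik(position, orientation): joint angles nearest the present ones, or None.
- r.read_camera(name): name is "scene" or "side" or "wrist"; returns a dict with "frame" (420x560x3 uint8, red, green, blue), "mtx" (3x3 intrinsics, pixels), "cam_to_world" (4x4, takes a point from camera to world coordinates). Camera axes: x right, y down, z forward; pixel columns grow to the right and rows downward; lengths in mm; the calibration is good to about 2 mm. A picture is of the moment at which its call begins. There is no depth.
A pose or a line that the arm cannot do raises r.IKError and nothing moves.
- r.close_job(): hands the job in; it is judged then, once.
Readings, each from a call of its own:
- r.current_time(): time.
- r.current_joint_positions(): joint angles.
- r.current_joint_vel(): joint speeds.
- r.current_joint_torque(): joint torques, N m.
- r.current_eef_pos(): TCP position.
- r.current_eef_rot(): TCP orientation.
- r.current_wrist_force(): force on the tool from outside, world axes, zero at the start.
- r.current_ft_torque(): the same for the moment, N m.
- r.current_finger_gap(): opening from 0.0 (shut) to 1.0 (fully open).
- r.current_gripper_force(): force on a finger pad.
Only numpy, scipy, OpenCV 4.12 (cv2) and the standard library are available. Lean on these libraries where they do the work, as an engineer would, in place of code of your own. Each camera call takes 0.05 s, during which the arm holds its last target. There are 200 camera calls.

### The job

Sort the loose steel rods with the rolling ramp: lay each one gently across the slope and let go; those that roll must run down into the covered catch box, and those that stay put must end up standing upright in the stand, one to a cell. To get a rod upright, pinch it near one end, lift it clear, ease the grip so that it swings down under its own weight and hangs straight from the fingers, then grip again and lower it into its cell. Leave the beaker and the petri dish where they are.

Things in the scene. Friction and masses are not known exactly. Their poses are not given: they have to be found in the camera images.
- rod_1: Bare steel rod, 140 mm long, about 240 g, alike at both ends, lying on the table; either round (17 mm diameter) or hexagonal (16 mm across flats, 18.5 mm across corners, which lie at its sides); its name does not tell which. Origin in its middle, 8 to 8.5 mm up; x runs along it. Some rods may be absent. Pinched 20 mm from an end, it swings down as the grip eases to 10 to 3 N, without dropping.
- rod_2: Bare steel rod, 140 mm long, about 240 g, alike at both ends, lying on the table; either round (17 mm diameter) or hexagonal (16 mm across flats, 18.5 mm across corners, which lie at its sides); its name does not tell which. Origin in its middle, 8 to 8.5 mm up; x runs along it. Some rods may be absent. Pinched 20 mm from an end, it swings down as the grip eases to 10 to 3 N, without dropping.
- rod_3: Bare steel rod, 140 mm long, about 240 g, alike at both ends, lying on the table; either round (17 mm diameter) or hexagonal (16 mm across flats, 18.5 mm across corners, which lie at its sides); its name does not tell which. Origin in its middle, 8 to 8.5 mm up; x runs along it. Some rods may be absent. Pinched 20 mm from an end, it swings down as the grip eases to 10 to 3 N, without dropping.
- rod_4: Bare steel rod, 140 mm long, about 240 g, alike at both ends, lying on the table; either round (17 mm diameter) or hexagonal (16 mm across flats, 18.5 mm across corners, which lie at its sides); its name does not tell which. Origin in its middle, 8 to 8.5 mm up; x runs along it. Some rods may be absent. Pinched 20 mm from an end, it swings down as the grip eases to 10 to 3 N, without dropping.
- rod_5: Bare steel rod, 140 mm long, about 240 g, alike at both ends, lying on the table; either round (17 mm diameter) or hexagonal (16 mm across flats, 18.5 mm across corners, which lie at its sides); its name does not tell which. Origin in its middle, 8 to 8.5 mm up; x runs along it. Some rods may be absent. Pinched 20 mm from an end, it swings down as the grip eases to 10 to 3 N, without dropping.
- ramp: Fixed plywood ramp, joined to a covered catch box. Origin on the table under the middle of the ramp's foot, z up. The ramp falls towards +y at 10 degrees, from y = -165 mm (surface 34 mm above the table) to y = 0 (5 mm): height = 5 mm + 0.176 x distance before the foot. 170 mm wide (x -85 to 85 mm) between side strips 8 mm high. Rods are laid on it along its x.
- ramp_release (a point): Point on the ramp's surface, mid-width, 125 mm before the foot (27 mm above the table): a good place to let a rod go. Axes as the ramp's. A round rod let go here rolls down into the catch box within about 2 s; a hexagonal one laid down gently stays.
- catch_box (a point): Middle of the floor of the catch box, 3 mm above the table; axes as the ramp's. Inside, the box is 170 mm wide (x) and 62 mm deep (y), with a clear roof (underside 40 mm, top 43 mm above the table) and walls 6 mm thick; open only at the mouth at the ramp's foot. Rods cannot be taken out from above.
- stand: Fixed grey stand, 42 x 118 mm and 90 mm high, with three open square cells in a row along its y. Origin on the table under its middle, z up. Each cell is 34 x 34 mm inside, walls 4 mm, floor 4 mm above the table. A rod standing in a cell reaches 144 mm above the table, its middle at about 74 mm, and leans by up to about 14 degrees.
- cell_1 (a point): Middle of the floor of one cell of the stand, 4 mm above the table, 86 mm below the rim; axes as the stand. Cells 1, 2, 3 follow at 38 mm along the stand's +y.
- cell_2 (a point): Middle of the floor of one cell of the stand, 4 mm above the table, 86 mm below the rim; axes as the stand. Cells 1, 2, 3 follow at 38 mm along the stand's +y.
- cell_3 (a point): Middle of the floor of one cell of the stand, 4 mm above the table, 86 mm below the rim; axes as the stand. Cells 1, 2, 3 follow at 38 mm along the stand's +y.
- beaker: Small clear glass beaker, 59 x 53 x 70 mm; bystander. Origin under its middle.
- dish: Covered petri dish, 59 mm across, 15 mm high; bystander. Origin under its middle.

How it is judged (in metres and radians):
On the way, in this order (a step that is already met when the one before it is completed fails the run):
1. a rod that does not roll has been let go on the ramp and lies still there (((x of rod_1 in the frame of ramp between -0.085 and 0.085 m and y of rod_1 in the frame of ramp between -0.18 and -0.01 m and z of rod_1 in the frame of ramp below 0.06 m and linear speed of rod_1 below 0.02 m/s and contact force between rod_1 and the fingers below 0.05 N) or (x of rod_3 in the frame of ramp between -0.085 and 0.085 m and y of rod_3 in the frame of ramp between -0.18 and -0.01 m and z of rod_3 in the frame of ramp below 0.06 m and linear speed of rod_3 below 0.02 m/s and contact force between rod_3 and the fingers below 0.05 N) or (x of rod_5 in the frame of ramp between -0.085 and 0.085 m and y of rod_5 in the frame of ramp between -0.18 and -0.01 m and z of rod_5 in the frame of ramp below 0.06 m and linear speed of rod_5 below 0.02 m/s and contact force between rod_5 and the fingers below 0.05 N))), for 0.3 s.
2. a rod that does not roll hangs upright (within 15 degrees) from the fingers, clear of ramp and stand (((angle between the x axis of rod_1 and the z axis of stand, either way round below 0.26 rad and contact force between rod_1 and the fingers above 0.5 N and height (world z) of rod_1 above 0.1 m and contact force between rod_1 and stand below 0.05 N and contact force between rod_1 and ramp below 0.05 N) or (angle between the x axis of rod_3 and the z axis of stand, either way round below 0.26 rad and contact force between rod_3 and the fingers above 0.5 N and height (world z) of rod_3 above 0.1 m and contact force between rod_3 and stand below 0.05 N and contact force between rod_3 and ramp below 0.05 N) or (angle between the x axis of rod_5 and the z axis of stand, either way round below 0.26 rad and contact force between rod_5 and the fingers above 0.5 N and height (world z) of rod_5 above 0.1 m and contact force between rod_5 and stand below 0.05 N and contact force between rod_5 and ramp below 0.05 N))), for 0.2 s.
At the end, for the whole second after the job is handed in: Every round rod present lies at rest in the covered catch box at the ramp's foot; every hexagonal rod present stands in a cell of the stand, one to a cell, its foot on the cell floor, within 20 degrees of upright, released and at rest (x of rod_2 in the frame of ramp between -0.085 and 0.085 m and y of rod_2 in the frame of ramp between 0 and 0.064 m and z of each of rod_2, rod_4 in the frame of ramp below 0.035 m and linear speed of each of rod_2, rod_4, rod_1, rod_3, rod_5 below 0.03 m/s and x of rod_4 in the frame of ramp between -0.085 and 0.085 m and y of rod_4 in the frame of ramp between 0 and 0.064 m and x of rod_1 in the frame of stand between -0.026 and 0.026 m and y of rod_1 in the frame of stand between -0.064 and 0.064 m and z of rod_1 in the frame of stand between 0.06 and 0.085 m and angle between the x axis of each of rod_1, rod_3, rod_5 and the z axis of stand, either way round below 0.35 rad and x of rod_3 in the frame of stand between -0.026 and 0.026 m and y of rod_3 in the frame of stand between -0.064 and 0.064 m and z of rod_3 in the frame of stand between 0.06 and 0.085 m and x of rod_5 in the frame of stand between -0.026 and 0.026 m and y of rod_5 in the frame of stand between -0.064 and 0.064 m and z of rod_5 in the frame of stand between 0.06 and 0.085 m and horizontal distance between rod_1 and rod_3 above 0.017 m and horizontal distance between each of rod_1, rod_3 and rod_5 above 0.017 m); the robot touches nothing.
It fails at once if the beaker is pushed more than 30 mm from its place (distance of beaker from where it was at the start of the episode above 0.03 m).
It fails at once if the petri dish is pushed more than 30 mm from its place (distance of dish from where it was at the start of the episode above 0.03 m).
Of rod_1, rod_3, rod_5 only 2 to 3 are there at a start; the rules pass over those that are not, and their reading is None.
Of rod_2, rod_4 only 1 to 2 are there at a start; the rules pass over those that are not, and their reading is None.
At some moment in a run one of rod_1, rod_3, rod_5 may be knocked a few centimetres aside while the robot is not near it.
It also fails if it takes over 210 s, if anything falls off the work surface, if the arm or the gripper's body presses on something with over 40 N, if the wrist force passes 120 N, or if a joint passes its speed limit or range.

## Working session

There is one attempt and no reset: what is moved stays moved. The work goes in short steps, each a Python script; the robot and the scene stay as the last script left them, time stands still between calls to the robot, and variables do not carry over. Pictures are saved under pics/ and viewed, at most 14 in all, crops included, and the job is handed in when it is done.

```bash
ls; mkdir -p pics; python3 - <<'E'
from station import r
import cv2
for n in ("scene","side"):
    c=r.read_camera(n); cv2.imwrite(f"pics/{n}0.png",cv2.resize(c["frame"],(784,588),interpolation=cv2.INTER_CUBIC)[:,:,::-1]); print(n,c["mtx"].tolist(),c["cam_to_world"].round(3).tolist())
print(r.current_eef_rot(),r.current_time())
E
```

```text
pics
scene [[535.2326436904287, 0.0, 275.245985925047], [0.0, 535.2326436904287, 198.10339667405427], [0.0, 0.0, 1.0]] [[-0.833, -0.381, 0.401, -123.385], [-0.553, 0.548, -0.628, 870.022], [0.019, -0.744, -0.667, 1075.474], [0.0, 0.0, 0.0, 1.0]]
side [[537.9483343966149, 0.0, 274.7557810893753], [0.0, 537.9483343966149, 208.47862202875075], [0.0, 0.0, 1.0]] [[1.0, -0.017, -0.002, 515.105], [-0.008, -0.545, 0.838, -1236.66], [-0.016, -0.838, -0.545, 794.82], [0.0, 0.0, 0.0, 1.0]]
[-3.13946951e+00 -3.20187088e-04  3.83775922e-01] 0.1
```

View pics/scene0.png

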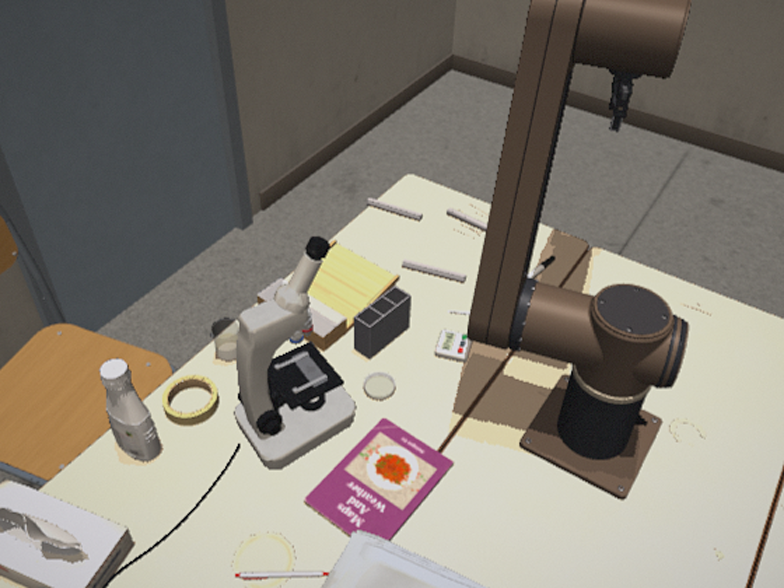

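View pics/side0.png

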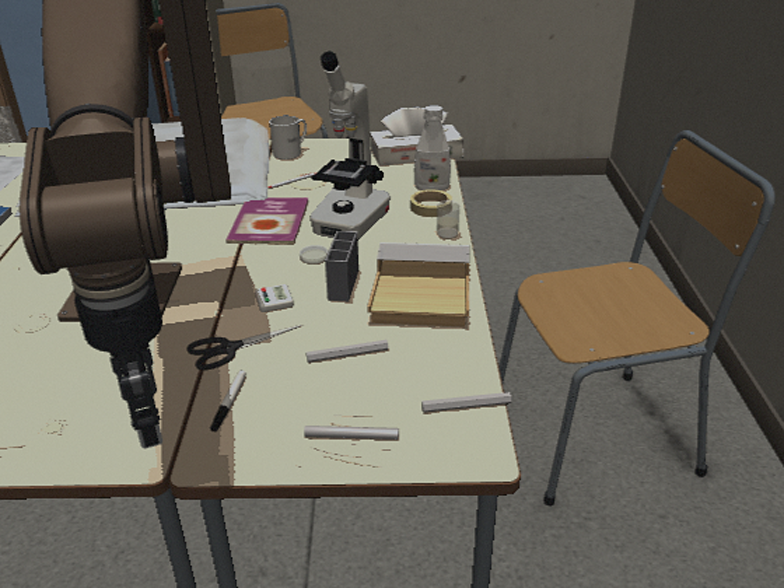

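The side view shows three rods, at (347,351), (467,403) and (351,433). The ramp with its box is at (420,290), the stand at (342,268), the dish at (314,255) and the beaker at (448,220). Next I'll enlarge both views for precise picks.

```bash
python3 - <<'E'
import cv2
a=cv2.imread("pics/side0.png");b=cv2.imread("pics/scene0.png")
from station import r
f=r.read_camera("side")["frame"][160:325,200:380,::-1]
cv2.imwrite("pics/side1.png",cv2.resize(f,None,fx=3.6,fy=3.6,interpolation=cv2.INTER_CUBIC))
f=r.read_camera("scene")["frame"][135:260,180:350,::-1]
cv2.imwrite("pics/scene1.png",cv2.resize(f,None,fx=4.6,fy=4.6,interpolation=cv2.INTER_CUBIC))
E
```

```text
(no output)
```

View pics/side1.png

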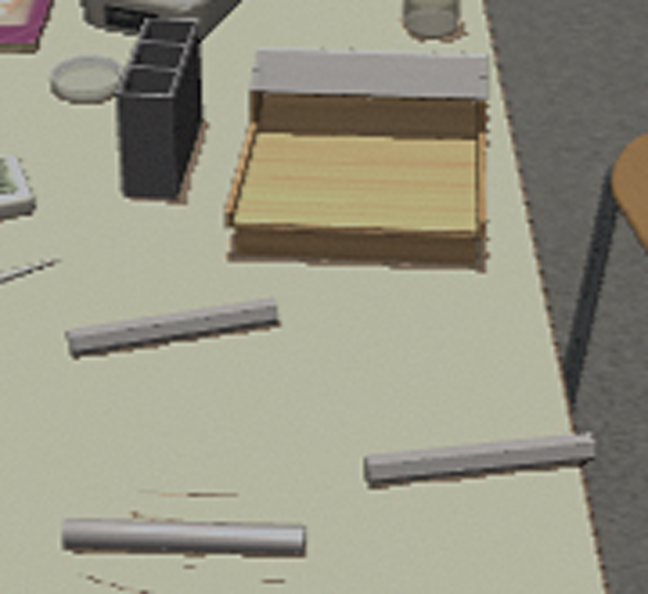

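View pics/scene1.png

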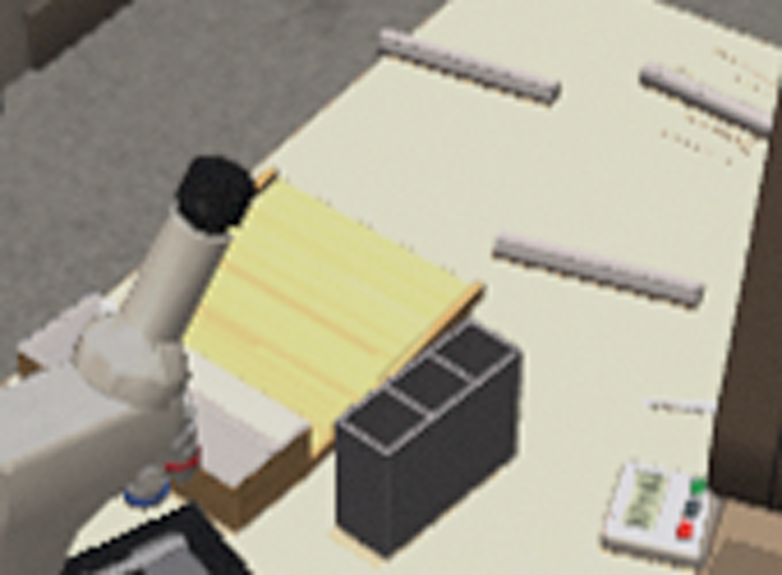

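Side crop: the rods at (173,330) and (480,460) show facet edges, so they are hexagonal. The one at (184,537) is smooth, so it is round. Next I'll turn these picks into positions.

```bash
cat > h.py <<'E'
from station import r
import numpy as np, cv2
S=(200,160,3.6); C=(180,135,4.6)
def px(c,crop,uv,z):
    o,p,s=crop; u=(uv[0]+.5)/s-.5+o; v=(uv[1]+.5)/s-.5+p
    d=c["cam_to_world"][:3,:3]@np.linalg.inv(c["mtx"])@[u,v,1]; t=c["cam_to_world"][:3,3]
    return t+d*(z-t[2])/d[2]
E
python3 - <<'E'
from h import *
a=r.read_camera("side"); b=r.read_camera("scene")
def show(n,c,cr,pts,z):
    print(n,[px(c,cr,p,z)[:2].round(1).tolist() for p in pts])
for n,p in dict(A=[(71,344),(277,313)],B=[(369,472),(593,447)],Cc=[(64,534),(304,541)]).items(): show(n,a,S,p,8)
show("A sc",b,C,[(497,248),(700,293)],8);show("B sc",b,C,[(382,42),(556,92)],8)
show("roof TL TR BR BL",a,S,[(257,50),(489,56),(488,97),(250,92)],43)
show("base front",a,S,[(229,261),(486,270)],0)
show("ramp top edge surf",a,S,[(237,224),(478,233)],34)
show("scene ramp top corners surf",b,C,[(275,180),(468,290)],36)
show("stand rim",a,S,[(146,19),(199,20),(174,95),(119,90)],90)
show("stand base",a,S,[(122,196),(180,200)],0)
show("stand rim sc",b,C,[(337,425),(385,452),(521,349),(472,322)],90)
show("stand base sc",b,C,[(337,523),(387,558),(517,462)],0)
show("dish",a,S,[(88,80)],8);show("beaker base",a,S,[(433,32)],0)
E
```

```text
A [[379.0, -225.6], [515.2, -195.6]]
B [[569.0, -355.7], [706.8, -336.5]]
Cc [[389.1, -404.8], [528.5, -413.9]]
A sc [[510.9, -191.9], [378.2, -229.8]]
B sc [[704.3, -338.2], [568.2, -360.0]]
roof TL TR BR BL [[503.0, 102.9], [685.0, 86.8], [677.8, 24.1], [497.5, 37.7]]
base front [[482.0, -123.4], [661.7, -139.5]]
ramp top edge surf [[488.5, -127.0], [654.3, -143.0]]
scene ramp top corners surf [[652.9, -138.0], [487.5, -119.3]]
stand rim [[419.0, 70.4], [459.6, 67.3], [444.3, -44.3], [404.5, -35.9]]
stand base [[401.6, -38.0], [444.9, -44.7]]
stand rim sc [[454.2, 70.2], [419.8, 72.4], [402.0, -42.2], [438.3, -45.4]]
stand base sc [[459.5, 64.0], [419.5, 70.1], [398.5, -39.1]]
dish [[365.6, 120.6]]
beaker base [[651.6, 205.3]]
```

```bash
cat >> h.py <<'E'
RY,SY,T=-0.092,-0.14,np.radians(10); PI=np.pi
FOOT=np.array([587.5,31.,0]); STAND=np.array([430.5,13.5,0])
rz=lambda a:np.array([[np.cos(a),-np.sin(a),0],[np.sin(a),np.cos(a),0],[0,0,1]])
N=rz(RY)@[0,np.sin(T),np.cos(T)]; ROT=[PI-T,0,RY]
def ramp(x,y,h): return FOOT+rz(RY)@[x,y,5-0.1763*y]+N*h
def cell(k,z): return STAND+rz(SY)@[0,38*(k-2),0]+[0,0,z]
def stat(m=""):
    print(m,"t%.1f"%r.current_time(),"gap%.3f"%r.current_finger_gap(),"F%.1f"%r.current_gripper_force(),"w",np.round(r.current_wrist_force(),1),"eef",np.round(r.current_eef_pos(),1))
def pick(xy,yaw,z=1,g=60):
    rot=[PI,0,yaw]; r.movep([*xy,120],rot); r.movel([*xy,z],velocity=120); stat("at"); r.grab(g); stat("grab")
    r.movel([*xy,150],velocity=150); stat("up")
def lay():
    r.movep(ramp(0,-125,110),ROT); r.movel(ramp(0,-125,15),velocity=100)
    print("hit",r.movel(ramp(0,-125,-1),velocity=12,f_stop=2.5)); stat("laid"); r.open_gripper()
    r.movel(ramp(0,-125,110),velocity=120); stat("off")
def snap(n,cam="side",crop=(140,100,360,320)):
    x0,y0,x1,y1=crop; f=r.read_camera(cam)["frame"][y0:y1,x0:x1,::-1]
    s=min(800/(x1-x0),600/(y1-y0)); cv2.imwrite(f"pics/{n}.png",cv2.resize(f,None,fx=s,fy=s,interpolation=cv2.INTER_CUBIC))
E
python3 - <<'E'
from h import *
for k in (1,2,3):
    for z in (100,300): print(k,z,[r.ik(cell(k,z),[PI,0,SY+d]) is not None for d in (0,PI)])
print(r.ik(ramp(0,-125,0),ROT))
pick((458.8,-409.3),-.065); lay()
r.sleep(1.5); snap("c1",crop=(130,100,400,330))
E
```

```text
1 100 [True, True]
1 300 [True, True]
2 100 [True, True]
2 300 [True, True]
3 100 [True, True]
3 300 [True, True]
[-0.26081307  0.34321168  1.92839332 -0.22915094  0.85351466  1.55156745]
at t2.7 gap0.996 F0.0 w [-1.  -0.5  0.5] eef [ 459.4 -410.1    2.1]
grab t3.3 gap0.174 F58.7 w [-0.8  0.1  1.9] eef [ 458.9 -409.5    1.4]
up t4.4 gap0.170 F58.6 w [-0.9  0.  -3.1] eef [ 458.1 -408.5  148.4]
hit True
laid t7.9 gap0.173 F59.4 w [0.8 0.4 5. ] eef [576.  -93.1  28.7]
off t9.7 gap0.998 F0.0 w [ 0.  -0.8 -0.8] eef [577.  -74.3 134.3]
```

View pics/c1.png

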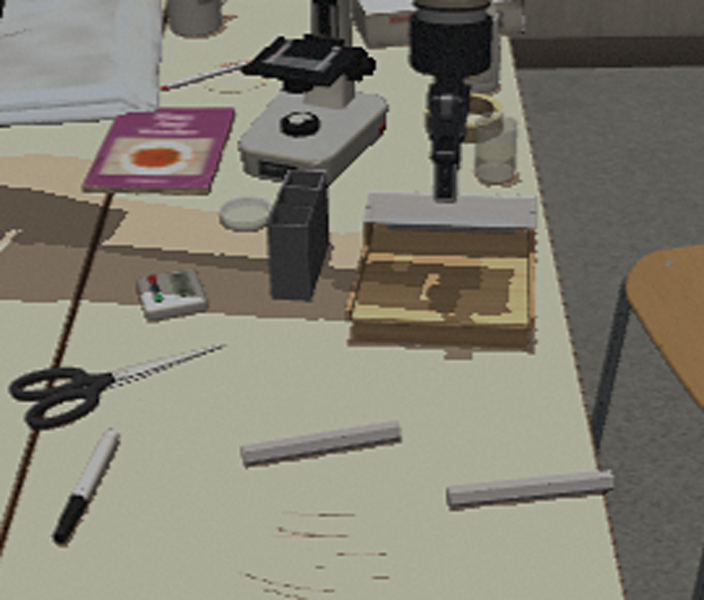

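The ramp is empty, so the round rod has rolled under the roof. Rod A has been knocked: its ends are now at crop (245,456) and (401,433). Rod B has not moved.

```bash
cat >> h.py <<'E'
def regrasp(s=-50):
    r.movep(ramp(s,-125,110),ROT); r.movel(ramp(s,-125,1.5),velocity=100); r.grab(50); stat("end grip")
    r.movel(ramp(s,-125,120),velocity=120); p=ramp(s,-125,0)[:2]
    r.movep([*p,320],[PI,0,RY]); r.sleep(.3); stat("lifted"); print(np.round(r.current_ft_torque(),3))
def ease(fs=(20,10,7,5,4,3)):
    for f in fs:
        r.grab(f); r.sleep(.6); stat("ease%g"%f); print(np.round(r.current_ft_torque(),3))
E
python3 - <<'E'
from h import *
a=r.read_camera("side"); cr=(130,100,600/230)
e=[px(a,cr,p,8)[:2] for p in [(245,456),(401,433)]]; print(e)
c=(e[0]+e[1])/2; d=e[1]-e[0]; yaw=np.arctan2(d[1],d[0]); print(c,yaw,np.linalg.norm(d))
assert 130<np.linalg.norm(d)<148
pick(c+[0,-1],yaw); lay(); r.sleep(.5)
snap("a1",crop=(130,100,400,330))
regrasp()
snap("a2",crop=(130,20,430,245))
E
```

```text
[array([ 394.25649052, -296.67373586]), array([ 530.16732017, -268.86969583])]
[ 462.21190535 -282.77171584] 0.20179128257559284 138.72569430188986
at t13.3 gap0.998 F0.0 w [-0.2 -0.1  0.8] eef [ 462.9 -284.2    1.8]
grab t14.0 gap0.183 F58.6 w [-1.5  2.5  4.5] eef [ 462.2 -283.6    1.4]
up t15.1 gap0.184 F58.6 w [-0.2 -0.6 -3.2] eef [ 461.5 -283.1  148.5]
hit True
laid t18.2 gap0.177 F59.3 w [-0.2  0.4  5.1] eef [576.  -93.1  28.8]
off t19.9 gap0.999 F0.0 w [ 0.5 -0.1 -0.9] eef [577.  -74.4 134.3]
end grip t22.7 gap0.186 F48.8 w [-1.7  0.1  3.9] eef [526.4 -88.6  28.9]
lifted t24.9 gap0.189 F48.9 w [ 0.4  0.  -2.4] eef [525.7 -88.3 317.9]
[ 0.     0.139 -0.04 ]
```

View pics/a2.png

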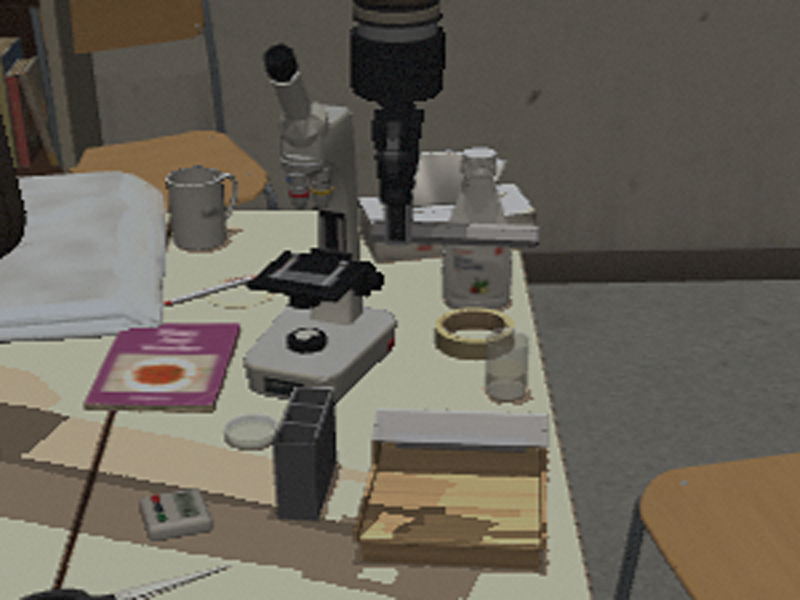

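The rod is held level near its left end, at pixel (460,235). Next I'll ease the grip in steps until the moment drops.

```bash
python3 - <<'E'
from h import *
for f in (20,10,8,6,5,4):
    r.grab(f); r.sleep(.8); q=r.current_ft_torque(); stat("ease%g"%f); print(np.round(q,3))
    if abs(q[1])<.03: break
r.sleep(.6); snap("a3",crop=(130,20,430,245))
E
```

```text
ease20 t25.9 gap0.189 F48.9 w [ 0.4 -0.6 -2.7] eef [526.2 -88.9 320. ]
[ 0.078  0.176 -0.011]
ease10 t27.0 gap0.188 F48.9 w [ 0.8 -0.1 -2.4] eef [526.2 -88.9 320. ]
[ 0.077  0.174 -0.029]
ease8 t28.0 gap0.190 F48.9 w [ 0.3  0.5 -2.1] eef [526.2 -88.9 320. ]
[-0.047  0.15   0.025]
ease6 t29.0 gap0.184 F48.9 w [-0.2  0.1 -1.9] eef [526.2 -88.9 320. ]
[0.01  0.112 0.069]
ease5 t30.0 gap0.184 F48.9 w [-0.6 -0.2 -3.1] eef [526.2 -88.9 320. ]
[0.019 0.101 0.019]
ease4 t31.0 gap0.187 F48.9 w [-0.2  0.2 -2.4] eef [526.2 -88.9 320. ]
[ 0.072  0.136 -0.035]
```

View pics/a3.png

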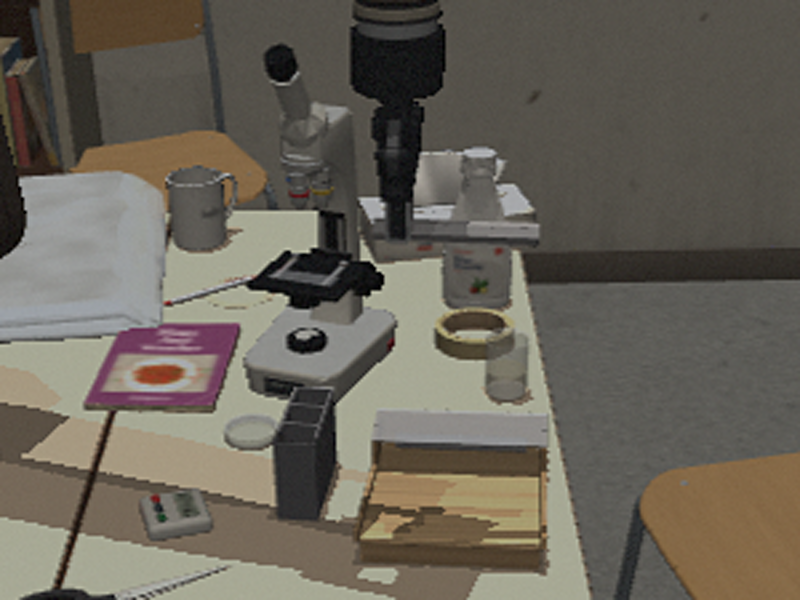

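The rod is still level. The pad reading stayed at 48.9 N, so `grab` on closed fingers does not relax the grip. I'll check the documentation.

`grab` does not lower the grip on fingers already closed, so I'll lay the rod back on the ramp, release it and regrip lightly from open.

```bash
python3 - <<'E'
from h import *
s=-50
r.movep(ramp(s,-125,110),ROT); r.movel(ramp(s,-125,15),velocity=100)
print("hit",r.movel(ramp(s,-125,-1),velocity=12,f_stop=2.5)); r.open_gripper(); stat("open")
r.movel(ramp(s,-125,1.5),velocity=30)
r.grab(20); r.sleep(.5); stat("g20"); 
r.open_gripper(); r.grab(6); r.sleep(.5); stat("g6"); r.grab(12); r.sleep(.3); stat("g12");r.grab(6); r.sleep(.3); stat("g6")
snap("a4",crop=(200,120,360,240))
E
```

```text
hit True
open t35.2 gap1.002 F0.0 w [-0.7  0.   0.3] eef [524.2 -87.9  27.1]
g20 t36.6 gap0.203 F19.7 w [-0.4  0.8  2.2] eef [526.2 -88.6  28.6]
g6 t38.4 gap0.198 F19.7 w [-0.6  1.3  2.3] eef [526.3 -88.6  28.6]
g12 t38.9 gap0.201 F19.8 w [-1.2  0.9  3. ] eef [526.3 -88.6  28.6]
g6 t39.4 gap0.202 F19.9 w [-0.1  1.9  4. ] eef [526.3 -88.6  28.6]
```

View pics/a4.png

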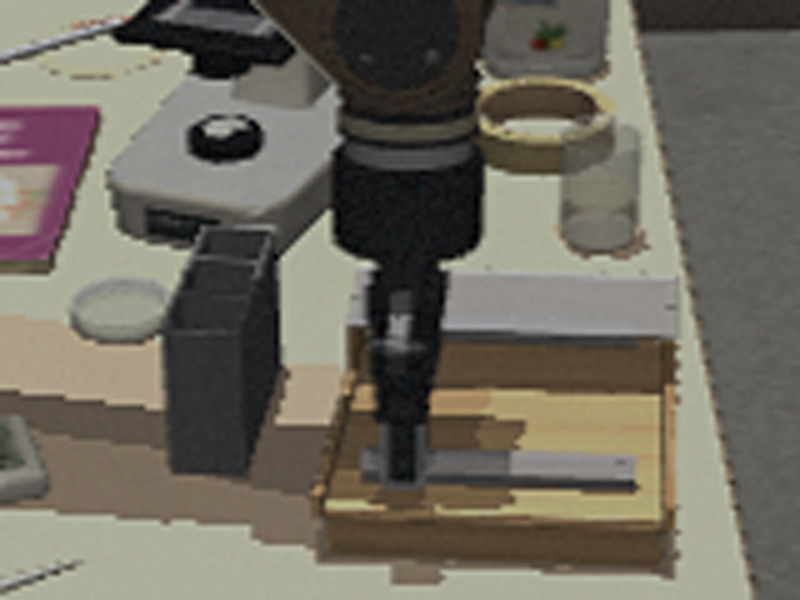

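Grips below 20 N are clamped to 20 N. To get the same easing at 20 N, I'll pinch the rod at its very end. That leaves less pad contact and a longer lever, so it should swing down. First I'll slide the rod along the ramp by 10 mm to make room.

```bash
cat >> h.py <<'E'
def endpinch(s,f=20):
    """pinch at ramp x=s, lift, return"""
    r.movel(ramp(s,-125,60),velocity=150); r.movel(ramp(s,-125,1.5),velocity=80); r.grab(f); stat("pinch")
    r.movel(ramp(s,-125,150),velocity=100); p=ramp(s,-125,0)[:2]
    r.movep([*p,330],[PI,0,RY]); r.sleep(.8); stat("lifted"); print(np.round(r.current_ft_torque(),3))
E
python3 - <<'E'
from h import *
r.movel(ramp(-50,-125,8),velocity=30); r.movel(ramp(-40,-125,8),velocity=50)
print("hit",r.movel(ramp(-40,-125,-1),velocity=12,f_stop=2.5)); r.open_gripper()
endpinch(-60)
snap("a5",crop=(130,20,430,245))
E
```

```text
hit True
pinch t43.5 gap0.200 F19.6 w [ 0.2 -0.2  2.7] eef [516.4 -87.7  28.8]
lifted t46.6 gap0.197 F19.6 w [ 0.1 -0.4 -3.1] eef [516.3 -88.  330.1]
[ 0.034  0.052 -0.024]
```

View pics/a5.png

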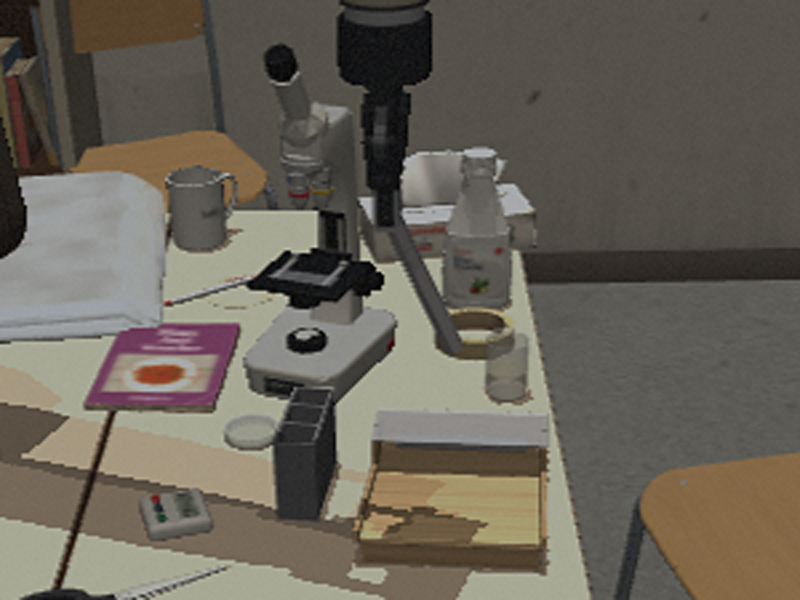

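The rod has swung to about 20° off vertical, from pixel (390,215) to (450,350). A few jerks at 20 N should bring it closer. Then I'll tighten and montage the views.

```bash
cat >> h.py <<'E'
def crop(cam,u,v,w=130,h=130):
    f=r.read_camera(cam)["frame"]; f=cv2.copyMakeBorder(f,h,h,w,w,cv2.BORDER_CONSTANT)
    return f[v+h//2:v+h//2+h,u+w//2:u+w//2+w,::-1].copy()
def proj(cam,p):
    c=r.read_camera(cam); q=np.linalg.inv(c["cam_to_world"])@[*p,1]; q=c["mtx"]@q[:3]; return (q[:2]/q[2]).astype(int)
def two():  # side and scene crops round the hanging rod
    p=np.array(r.current_eef_pos())-[0,0,50]
    return np.hstack([crop(c,*proj(c,p)) for c in ("side","scene")])
def shake(n=4,d=15,v=250):
    p=np.array(r.current_eef_pos())
    for _ in range(n): r.movel(p+[0,0,d],velocity=v); r.movel(p,velocity=v)
    r.sleep(.8)
def save(n,rows): im=np.vstack(rows); s=min(800/im.shape[1],600/im.shape[0]); cv2.imwrite(f"pics/{n}.png",cv2.resize(im,None,fx=s,fy=s,interpolation=cv2.INTER_CUBIC))
E
python3 - <<'E'
from h import *
shake(); stat("shaken"); a=two(); r.grab(60); r.sleep(.3); stat("tight"); b=two(); save("a6",[a,b])
for k in (1,3):
  for d in (PI/2,-PI/2):
    for p in (-.35,-.15,0,.15,.35): print(k,round(d,1),p,[r.ik(cell(k,z),[PI,p,SY+d]) is not None for z in (130,300)])
E
```

```text
shaken t49.5 gap0.194 F19.6 w [ 0.2  0.6 -2.7] eef [516.3 -88.  330.1]
tight t50.2 gap0.178 F58.6 w [ 0.2 -0.4 -2.4] eef [516.3 -88.  330.1]
1 1.6 -0.35 [True, True]
1 1.6 -0.15 [True, True]
1 1.6 0 [True, True]
1 1.6 0.15 [True, True]
1 1.6 0.35 [True, True]
1 -1.6 -0.35 [False, False]
1 -1.6 -0.15 [False, False]
1 -1.6 0 [False, False]
1 -1.6 0.15 [True, False]
1 -1.6 0.35 [True, True]
3 1.6 -0.35 [True, True]
3 1.6 -0.15 [True, True]
3 1.6 0 [True, True]
3 1.6 0.15 [True, True]
3 1.6 0.35 [True, True]
3 -1.6 -0.35 [True, False]
3 -1.6 -0.15 [False, False]
3 -1.6 0 [False, False]
3 -1.6 0.15 [False, False]
3 -1.6 0.35 [True, False]
```

View pics/a6.png

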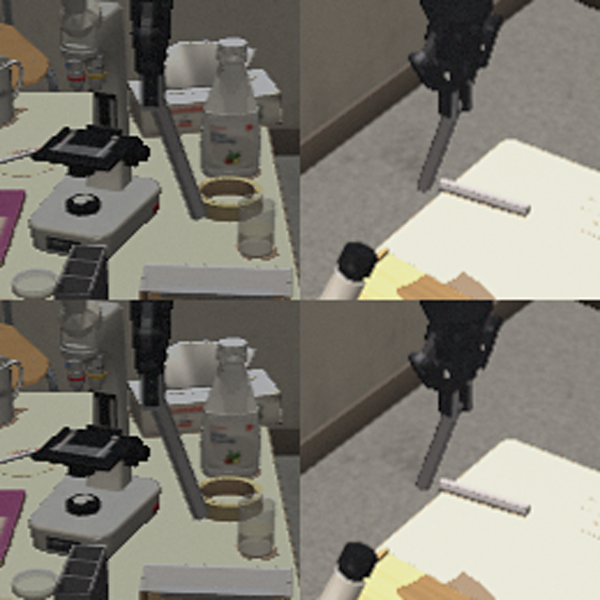

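The rod hangs about 17° off the tool axis and the grip is now firm. I'll fit the angle, tilt the tool by that much so the rod is truly vertical, and move over cell 1.

```bash
cat >> h.py <<'E'
def fit(uv,yaw=RY,L=134.5,cam="side"):
    """uv: full-frame pixel of rod's lower end"""
    P=np.array(r.current_eef_pos())+[0,0,6.5]; c=r.read_camera(cam); W=np.linalg.inv(c["cam_to_world"])
    def pr(t):
        q=c["mtx"]@(W@[*(P+L*np.array([np.sin(t)*np.cos(yaw),np.sin(t)*np.sin(yaw),-np.cos(t)])),1])[:3]; return q[:2]/q[2]
    ts=np.linspace(-.2,.9,111); e=[np.linalg.norm(pr(t)-uv) for t in ts]; i=np.argmin(e); return ts[i],e[i]
def tcp(piv,p,yaw): # TCP for pivot point at piv, tool pitched p
    return np.array(piv)+6.5*(rz(yaw)@[-np.sin(p),0,-np.cos(p)])
E
python3 - <<'E'
from h import *
c0=proj("side",np.array(r.current_eef_pos())-[0,0,50]); uv=c0+(np.array([197,216])-150)/2.308
t,e=fit(uv); print("theta",t,"err",e)
assert .1<t<.45
P=np.array(r.current_eef_pos())+[0,0,6.5]
r.movep(tcp(P,t,RY),[PI,t,RY]); r.sleep(.4); a=two()
yaw=SY+PI/2
r.movep(tcp(cell(1,310),t,yaw),[PI,t,yaw]); r.sleep(.5); stat("over"); b=two(); save("a7",[a,b])
E
```

```text
theta 0.34 err 0.5953155318789128
over t53.1 gap0.172 F58.7 w [ 0.1 -1.  -2.6] eef [425.  -26.4 303.8]
```

View pics/a7.png

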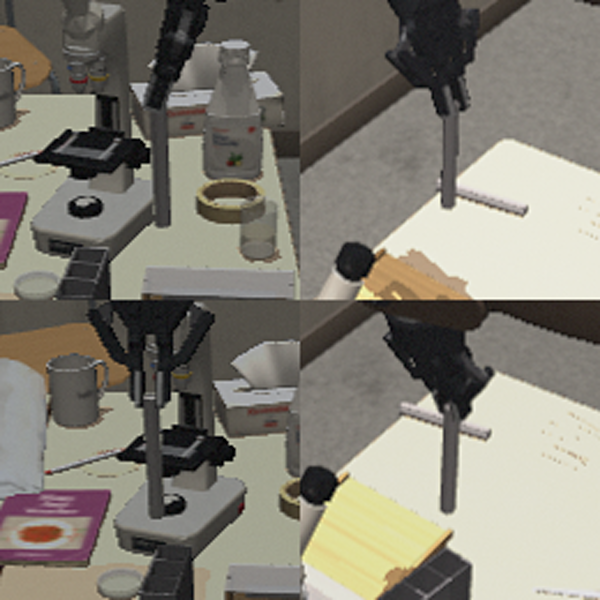

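The rod hangs vertical over cell 1 in both views. Now I'll lower it until it touches.

```bash
python3 - <<'E'
from h import *
t=.34; yaw=SY+PI/2
print(r.movel(tcp(cell(1,236),t,yaw),velocity=120,f_stop=8)); stat()
print(r.movel(tcp(cell(1,150),t,yaw),velocity=60,f_stop=4)); stat("in")
if r.current_eef_pos()[2]<160:
    print(r.movel(tcp(cell(1,134),t,yaw),velocity=15,f_stop=3)); stat("floor")
a=two(); save("a8",[a])
E
```

```text
False
 t54.1 gap0.173 F58.7 w [ 1.5  0.3 -2.7] eef [425.4 -26.4 230.6]
False
in t55.6 gap0.174 F58.7 w [ 0.9 -0.  -2. ] eef [425.2 -26.3 144.3]
True
floor t56.4 gap0.170 F59.3 w [ 0.3 -0.4  3.8] eef [424.8 -26.4 133.3]
```

```bash
python3 - <<'E'
from h import *
t=.34; yaw=SY+PI/2
r.open_gripper(); r.movel(np.array(r.current_eef_pos())+[0,0,150],velocity=120); stat("off")
r.movep([520,-200,300],[PI,0,.1])
f=r.read_camera("side")["frame"][160:325,200:380]
old=cv2.resize(cv2.imread("pics/side1.png")[:,:,::-1],(180,165),interpolation=cv2.INTER_AREA)
g=lambda im:cv2.cvtColor(np.ascontiguousarray(im),cv2.COLOR_RGB2GRAY).astype(float)
A,B=g(f)[105:145,92:162],g(old)[105:145,92:162]
print("absdiff",abs(A-B).mean(), "corr",np.corrcoef(A.ravel(),B.ravel())[0,1], "phase",cv2.phaseCorrelate(A,B))
c=crop("side",*proj("side",cell(2,80)));d=f[80:150,50:180,::-1]
save("b0",[c,d])
E
```

```text
off t58.6 gap1.003 F0.0 w [ 0.2 -0.4 -0.8] eef [422.9 -25.9 280.6]
absdiff 10.985714285714286 corr 0.8942876784977354 phase ((0.030366606691686115, -0.04761498923233276), 0.7050969464698046)
```

View pics/b0.png

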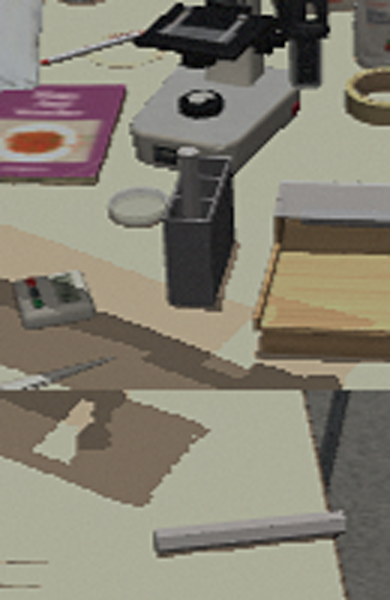

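Rod A stands in cell 1, and rod B is where it was. For B I'll pinch the other end, so the tool tilts away from the microscope over cell 3.

```bash
python3 - <<'E'
from h import *
pick((637,-347.6),.149)
r.movep(ramp(-10,-125,110),ROT); r.movel(ramp(-10,-125,15),velocity=100)
print("hit",r.movel(ramp(-10,-125,-1),velocity=12,f_stop=2.5)); stat("laid"); r.open_gripper()
r.movel(ramp(-10,-125,60),velocity=120); r.sleep(.5)
a=crop("side",*proj("side",ramp(0,-80,0)))
r.movel(ramp(60,-125,60),velocity=150)
endpinch(60); shake(); stat("shaken"); print(np.round(r.current_ft_torque(),3)); r.grab(60)
b=two(); save("b1",[np.hstack([a,a*0]),b])
E
```

```text
at t61.8 gap0.997 F0.0 w [-0.5 -0.6  0.1] eef [ 637.8 -348.2    2.4]
grab t62.4 gap0.180 F58.8 w [-0.5  1.3  3. ] eef [ 637.2 -347.6    1.5]
up t63.6 gap0.181 F58.6 w [ 0.7  1.2 -2.2] eef [ 636.1 -347.   148. ]
hit True
laid t66.8 gap0.181 F59.3 w [-0.3 -0.   4.3] eef [566.  -92.2  28.8]
pinch t71.1 gap0.197 F19.5 w [-0.8  0.6  1.9] eef [635.9 -98.7  28.8]
lifted t74.2 gap0.199 F20.2 w [ 0.9  0.5 -2.1] eef [635.8 -99.  330.1]
[ 0.065 -0.073 -0.003]
shaken t77.0 gap0.199 F20.0 w [ 0.2 -0.6 -2.2] eef [635.8 -99.  330.1]
[-0.007 -0.094 -0.013]
```

View pics/b1.png

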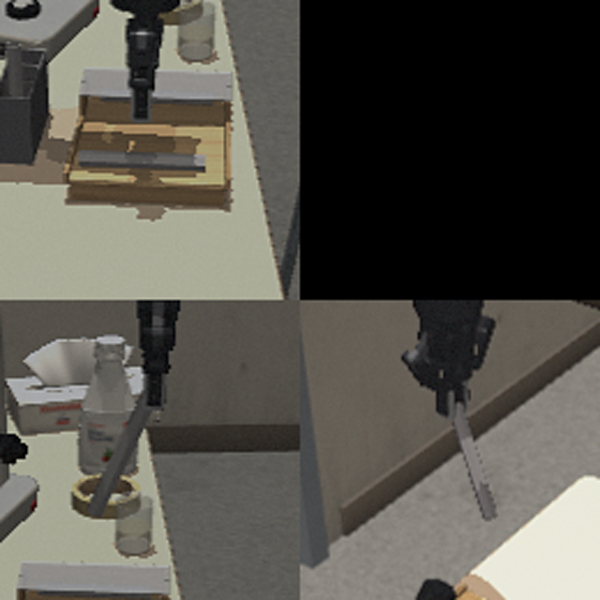

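Rod B stayed put on the ramp and now hangs leaning the other way, with its lower end at (95,512). I'll fit the angle, tilt, and lower it into cell 3 with force guards.

```bash
sed -i 's/linspace(-.2,.9,111)/linspace(-.9,.9,181)/' h.py; python3 - <<'E'
from h import *
e0=np.array(r.current_eef_pos())-[0,0,50]
ts=[]
for cam,uv,o in (("side",(95,512),(150,450)),("scene",(488,517),(450,450))):
    f=fit(proj(cam,e0)+(np.array(uv)-o)/2.308,cam=cam); print(cam,f); ts.append(f[0])
t=float(np.mean(ts)); assert -.6<t<-.1 and abs(ts[0]-ts[1])<.12
P=np.array(r.current_eef_pos())+[0,0,6.5]; yaw=SY+PI/2
r.movep(tcp(P,t,RY),[PI,t,RY]); r.movep(tcp(cell(3,310),t,yaw),[PI,t,yaw]); r.sleep(.5); stat("over"); a=two()
print(r.movel(tcp(cell(3,236),t,yaw),velocity=100,f_stop=8)); stat()
print(r.movel(tcp(cell(3,150),t,yaw),velocity=50,f_stop=4)); stat("in")
if r.current_eef_pos()[2]<160:
    print(r.movel(tcp(cell(3,134),t,yaw),velocity=15,f_stop=3)); stat("floor")
    if r.current_eef_pos()[2]<140:
        r.open_gripper(); r.movel(np.array(r.current_eef_pos())+[0,0,150],velocity=120); r.movep([520,-300,300],[PI,0,.1]); r.sleep(1)
b=np.hstack([crop("side",*proj("side",FOOT)),crop("scene",*proj("scene",cell(2,90)))]); save("fin",[a,b])
E
```

```text
side (np.float64(-0.41000000000000003), np.float64(0.9389460622644143))
scene (np.float64(-0.42000000000000004), np.float64(0.8212110877100877))
over t80.0 gap0.173 F58.6 w [-0.8 -0.3 -1.7] eef [436.2  53.7 304. ]
False
 t81.1 gap0.171 F58.6 w [-0.   0.2 -2.6] eef [436.7  53.6 230.8]
False
in t83.0 gap0.173 F58.6 w [ 0.9 -0.1 -2.5] eef [436.4  53.7 144.4]
True
floor t83.6 gap0.167 F59.2 w [-0.1 -0.6  4.3] eef [436.2  54.  135.6]
```

View pics/fin.png

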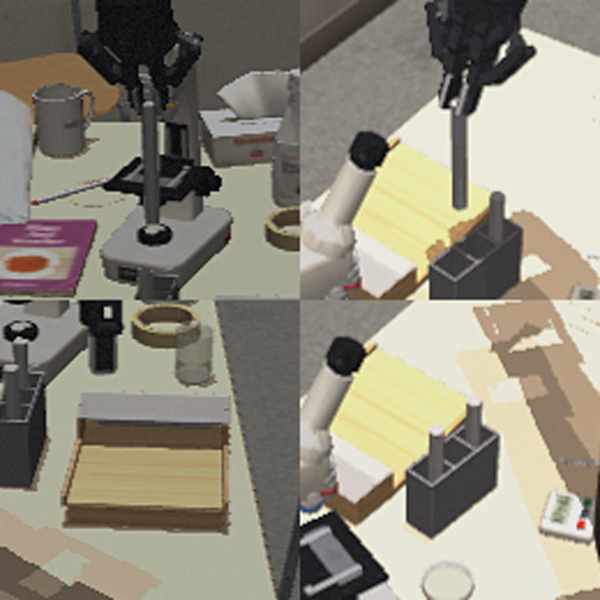

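Both hexagonal rods stand upright in separate cells, the ramp is clear, and the round rod is under the box roof. I'm handing in.

```bash
python3 -c "
from station import r
print(r.close_job())"
```

```text
the job is handed in; nothing more can be done
None
```

I handed the job in with the round rod gone from the ramp into the catch box (hidden under its roof, so not seen lying there) and the two hexagonal rods upright in cells 1 and 3; the grip would not go below 20 N, so I pinched each at its very end to swing it down and tilted the tool to bring it vertical.

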